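# Make up a tongue-cutting set on a spindle arbor

### The arm

A 6-joint arm with a two-finger parallel gripper is mounted at the origin on the work surface. World frame = base frame: x ahead of the robot, y to its left, z up, the work surface at z = 0. Lengths are in m, angles in rad, forces in N, time in s.
With the tool pointing down it reaches from about 0.2 to 0.875 m from the base axis. Payload 3.4 kg.
Tool frame: the origin (TCP) lies between the finger pads; the fingertips stand 25 mm ahead of it and the grasp point (between the pads) lies 6 mm ahead of it (r.nose_length is the z of the fingertips in the tool frame, in m); z points along the fingers, x is the direction in which the jaws open and shut, and the axes are right-handed (so a half turn about z gives the same grasp; the last joint's range is limited). The gripper opens to 94 mm and grips with 3 to 60 N. Pads are 16 mm wide; open, the fingers measure 119 mm over their backs; the gripper's body (75 mm by 177 mm) begins 78 mm behind the grasp point.
Start: joints at [-1.319, 0.276, 1.505, -0, 1.361, -0.121], TCP at [0.209, -0.536, 0.23] pointing down, gripper open.
Joint ranges: [-2.89, 2.89], [-0.75, 2.08], [0.22, 2.7], [-1.18, 4.32], [0.11, 2.71], [-2.7, 2.7]. Speed limits (rad/s): [2.57, 2.57, 3.14, 3.14, 3.14, 3.14].

### API

Orientations are given as a unit quaternion [w, x, y, z].
In Python, from plant import r, gripper_to, inverse_kinematics, vision, models, telemetry gives the robot as it stands. Calls block until the motion is done:
- r.move_to(position, orientation): joint-space move of the TCP to a pose.
- r.move_l(position, rot=None, vel=0.15, guard=None): straight line of the TCP; rot=None keeps the orientation; vel is the mean speed in m/s. With guard (N) it stops when the force on the tool has changed by that much, and returns True; else False.
- r.movej(angles): joint-space move.
- gripper_to(opening, f_grip=None): finger opening in m; f_grip is the grip in N (None keeps the last); returns when the fingers have stopped.
- r.hold(seconds).
- inverse_kinematics(position, orientation): joint angles nearest the present ones, or None.
- vision.snapshot(name): name is "side" or "top" or "wrist"; returns the picture (400x640x3 uint8, red, green, blue); there is no depth.
- vision.get_calibration(name): a dict with "fx", "fy", "cx", "cy" (pixels), "position" and "orientation" of the camera in the world. Camera axes: x right, y down, z forward; pixel columns grow to the right and rows downward; lengths in m; the calibration is good to about 2 mm. A picture is of the moment at which its call begins: read the wrist's pose just before it. get_calibration takes no time and is no camera call; for the wrist camera it gives the pose at the moment of the call.
A pose or a line that the arm cannot do raises r.PlanningError and nothing moves.
- r.sign_off(): hands the job in, once; it reports no verdict.
Trained networks look in the newest picture that a camera, given by its name, has taken for a name from the list of things; names that differ only in an ending like _2 or _b are one class to them, and where a whole thing is asked for, a point or a joint stands for the part that bears it (a point fixed in the world has none). Each returns a list of dicts, best first, with "score" (0 to 1); they miss things now and then, are a little off and sometimes report something else, mostly with a low value. They report only what shows in the picture. A call takes as long as a camera call.
- models.boxes_of(thing, camera): "at" ([x, y, z] in m, in world coordinates, good to about 4 mm: the middle of the surface that is visible of it).
- models.regions_of(thing, camera): "pixels" (400x640 bool, what is visible of it).
- models.mark_of(thing, camera): "at" ([x, y, z] in m, in world coordinates, good to about 4 mm: a listed point, or the origin of a listed thing).
Readings, each from a call of its own:
- telemetry.current_t(): time.
- telemetry.current_joints(): joint angles.
- telemetry.current_dq(): joint speeds.
- telemetry.current_joint_efforts(): joint torques, N m.
- telemetry.current_ee_pos(): TCP position.
- telemetry.current_tool_rot(): TCP orientation.
- telemetry.current_wrist_force(): force on the tool from outside, world axes, zero at the start.
- telemetry.current_torque(): the same for the moment, N m.
- telemetry.current_opening(): finger opening in m.
Only numpy, scipy, OpenCV 4.12 (cv2) and the standard library are available. Lean on these libraries where they do the work, as an engineer would, in place of code of your own. Each camera call takes 0.05 s, during which the arm holds its last target.

### The job

Make up the tongue-cutting set on the upright spindle in the green stand: put on one red cutter, then the black spacer ring, then the other red cutter, and last the brass collar, each pushed or let down until it lies flat on the piece below. Leave the blue cutter head, the pale rings and the bolt where they are.

Things in the scene. Friction and masses are not known exactly. Their poses are not given: they have to be found in the camera images.
- spindle_seat (a point): point on the axis of the upright bright steel spindle, on top of the dark flange (64 mm across) at its foot, where the lowest piece sits; 55 mm above the bench, z up. Spindle 30 mm thick, rising 55 mm from here, the last 8 mm tapering to 22 mm. Fixed in a green cast stand, foot 110 x 110 mm. Once all are on, their undersides are 0, 18, 28 and 46 mm above this point.
- red_cutter_1_mid (a point): red grooving cutter, one of two alike: flat red plate 118 mm across its six teeth, 5 mm thick, with a round steel hub 52 mm across in the middle, which stands 13 mm above the disc and is the part to hold; 18 mm high in all. Bore 34 mm. About 0.3 kg, lying flat, hub up. This point is on its axis, 9 mm above its underside; z up.
- red_cutter_2_mid (a point): red grooving cutter, one of two alike: flat red plate 118 mm across its six teeth, 5 mm thick, with a round steel hub 52 mm across in the middle, which stands 13 mm above the disc and is the part to hold; 18 mm high in all. Bore 34 mm. About 0.3 kg, lying flat, hub up. This point is on its axis, 9 mm above its underside; z up.
- black_spacer_mid (a point): black spacer ring, 56 mm across, 34 mm bore, 10 mm high, about 0.12 kg, lying flat on the bench. This point is on its axis, 5 mm above its underside; z up.
- brass_collar_mid (a point): brass-coloured collar ring, 50 mm across, 34 mm bore, 12 mm high, about 0.11 kg, lying flat on the bench. This point is on its axis, 6 mm above its underside; z up.
- blue_head_mid (a point): thick blue cutter head with four knives, 92 mm across and 26 mm high, not wanted; leave it. This point is on its axis, half-way up.
- pale_ring_1_mid (a point): pale aluminium ring, 68 mm across, 41 mm bore, 30 mm high, not wanted; leave it. This point is on its axis, half-way up.
- pale_ring_2_mid (a point): pale aluminium ring, 68 mm across, 41 mm bore, 15 mm high, not wanted; leave it. This point is on its axis, half-way up.
- bolt_mid (a point): the spindle's clamping bolt, standing on its dark head (26 mm across), 16 mm shank upward, 61 mm high; not wanted yet, leave it. This point is on its axis, 30 mm above the bench.

How it is judged:
By the outcome, as a careful person would: the job done as asked, in the order asked, and still so for the second after the job is handed in, with the robot touching nothing.
It also fails if it takes over 104 s, if anything falls off the work surface, if the arm or the gripper's body presses on something with over 40 N, if the wrist force passes 120 N, or if a joint passes its speed limit or range.

## Working session

There is one attempt and no reset: what is moved stays moved. The work goes in short steps, each a Python script; the robot and the scene stay as the last script left them, time stands still between calls to the robot, and variables do not carry over. Pictures are saved under pics/ and viewed, and the job is handed in when it is done.

```bash
mkdir -p pics; ls; python3 - <<'E'
from plant import r, gripper_to, inverse_kinematics, vision, models, telemetry
import cv2
for c in("top","side"):
    im=vision.snapshot(c); cv2.imwrite(f"pics/{c}0.png",im[:,:,::-1]); k=vision.get_calibration(c); print(c,k)
    for t in ["spindle_seat","red_cutter_1_mid","black_spacer_mid","brass_collar_mid","blue_head_mid","pale_ring_1_mid","bolt_mid"]:
        print(t,[( [round(float(v),4) for v in d["at"]],round(float(d["score"]),2)) for d in models.mark_of(t,c)])
print(telemetry.current_t(),telemetry.current_tool_rot(),telemetry.current_ee_pos())
E
```

```text
pics
top {'fx': 386.6283099944839, 'fy': 386.6283099944839, 'cx': 319.1588195242939, 'cy': 205.1640679949495, 'position': array([0.38461536, 0.01627364, 0.88557767]), 'orientation': array([ 0.0509656 , -0.70217802,  0.70719693, -0.06496947])}
spindle_seat [([0.4625, -0.0083, 0.0565], 0.88)]
red_cutter_1_mid [([0.4507, -0.1643, 0.0092], 0.57)]
black_spacer_mid [([0.4427, 0.1637, 0.002], 0.86)]
brass_collar_mid [([0.4545, -0.3322, 0.0096], 0.75)]
blue_head_mid [([0.4577, 0.3385, 0.013], 0.94)]
pale_ring_1_mid [([0.6155, 0.0918, 0.0146], 0.83)]
bolt_mid [([0.6288, -0.0845, 0.0312], 0.41)]
side {'fx': 399.69924261898296, 'fy': 399.69924261898296, 'cx': 318.86577265826315, 'cy': 198.23354632635136, 'position': array([0.18674633, 0.78282622, 0.56592022]), 'orientation': array([ 0.10413559, -0.19171147,  0.83977581, -0.49717108])}
spindle_seat [([0.4606, -0.0064, 0.0505], 0.96)]
red_cutter_1_mid [([0.4536, -0.1636, 0.0144], 0.69)]
black_spacer_mid [([0.4419, 0.1614, 0.0084], 0.91)]
brass_collar_mid [([0.4523, -0.3308, 0.005], 0.7)]
blue_head_mid [([0.4564, 0.3347, 0.0125], 0.64)]
pale_ring_1_mid [([0.6151, 0.0869, 0.0148], 0.84)]
bolt_mid [([0.6289, -0.0844, 0.0322], 0.43)]
0.8 [ 2.78584586e-05  8.25905869e-01 -5.63808029e-01  2.47783743e-05] [ 0.20942948 -0.5355387   0.23049827]
```

View pics/top0.png

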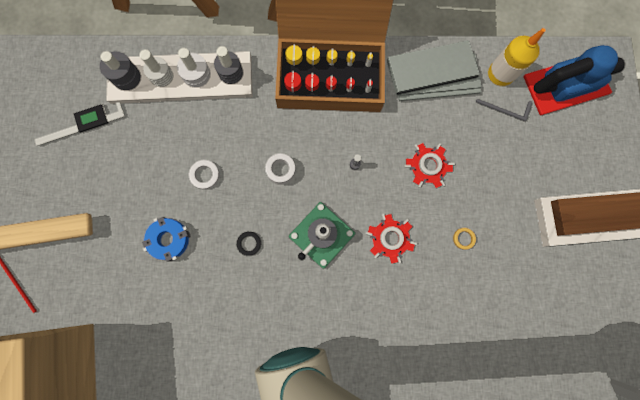

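View pics/side0.png

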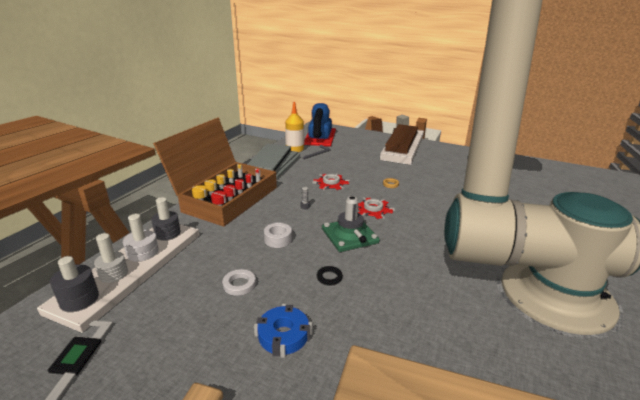

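```bash
cat > h.py <<'E'
from plant import r, gripper_to, inverse_kinematics, vision, models, telemetry
import numpy as np, cv2
from scipy.spatial.transform import Rotation as R
Q=np.array([0,.70710678,-.70710678,0])
def rot(q): return R.from_quat([q[1],q[2],q[3],q[0]]).as_matrix()
def proj(k,P):
    p=rot(k["orientation"]).T@(np.asarray(P)-k["position"]); return k["fx"]*p[0]/p[2]+k["cx"],k["fy"]*p[1]/p[2]+k["cy"]
def unproj(k,u,v,z):
    d=rot(k["orientation"])@np.array([(u-k["cx"])/k["fx"],(v-k["cy"])/k["fy"],1]); return k["position"]+d*(z-k["position"][2])/d[2]
def shot(n):
    k=vision.get_calibration("wrist"); im=vision.snapshot("wrist"); cv2.imwrite(f"pics/{n}.png",im[:,:,::-1]); return im,k
E
python3 - <<'E'
from h import *
print(inverse_kinematics([.461,-.007,.26],Q))
r.move_to([.461,-.007,.26],Q)
im,k=shot("w_sp"); p=telemetry.current_ee_pos()
print(p,telemetry.current_tool_rot(),k["position"]-p,rot(k["orientation"]),k["fx"],k["cx"],k["cy"])
print(proj(k,[.461,-.007,.11]),models.mark_of("spindle_seat","wrist"),telemetry.current_t())
E
```

```text
[-1.66282464e-01  8.53751302e-02  1.67549566e+00 -4.44089210e-16
  1.38072186e+00  1.40451386e+00]
[ 0.46117073 -0.0076943   0.25987772] [-1.31354504e-04 -7.06739922e-01  7.07473437e-01 -3.55914694e-05] [ 0.07006033 -0.00019993  0.15442892] [[-9.65093520e-04 -9.70180476e-01 -2.42381752e-01]
 [-9.99999189e-01  7.34870693e-04  1.04024143e-03]
 [-8.31102678e-04  2.42382559e-01 -9.70180398e-01]] 305.26962270451077 318.48279372903374 197.35359646614515
(np.float64(317.9220887064398), np.float64(191.85820415314032)) [{'at': [0.4626, -0.008, 0.0547], 'score': 0.84}] 3.0
```

View pics/w_sp.png

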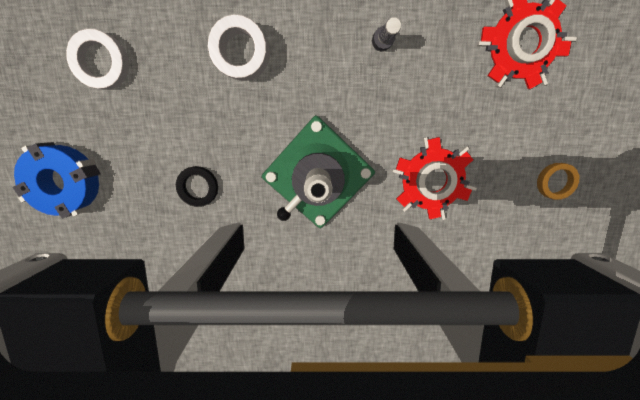

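```bash
python3 - <<'E'
from h import *
kt=vision.get_calibration("top")
print("cut2",unproj(kt,431,163,.018))
print("cut1",unproj(kt,392,238,.018))
def go(n,p):
    r.move_to(p,Q); r.hold(.25); im,k=shot(n); np.save(f"pics/{n}.npy",np.r_[k["position"],k["orientation"],k["fx"],k["fy"],k["cx"],k["cy"],telemetry.current_ee_pos()])
    print(n,telemetry.current_ee_pos(),k["position"]-telemetry.current_ee_pos(),telemetry.current_t())
go("c_sp",[.462,-.0075,.20])
go("c_r1",[.452,-.164,.108])
E
python3 - <<'E'
import cv2
import numpy as np
a=[cv2.resize(cv2.imread(f"pics/{n}.png")[100:300,200:440],None,fx=3,fy=3,interpolation=cv2.INTER_CUBIC) for n in("c_sp","c_r1")]
cv2.imwrite("pics/z1.png",a[0]);cv2.imwrite("pics/z2.png",a[1])
E
```

```text
cut2 [ 0.62641864 -0.26312027  0.018     ]
cut1 [ 0.45242934 -0.16497862  0.018     ]
c_sp [ 0.46298897 -0.00766434  0.2014444 ] [ 0.06979019 -0.00029259  0.15484485] 3.65
c_r1 [ 0.4525817  -0.16316285  0.10874256] [6.99337993e-02 3.44996003e-05 1.54605988e-01] 4.7083
```

View pics/z1.png

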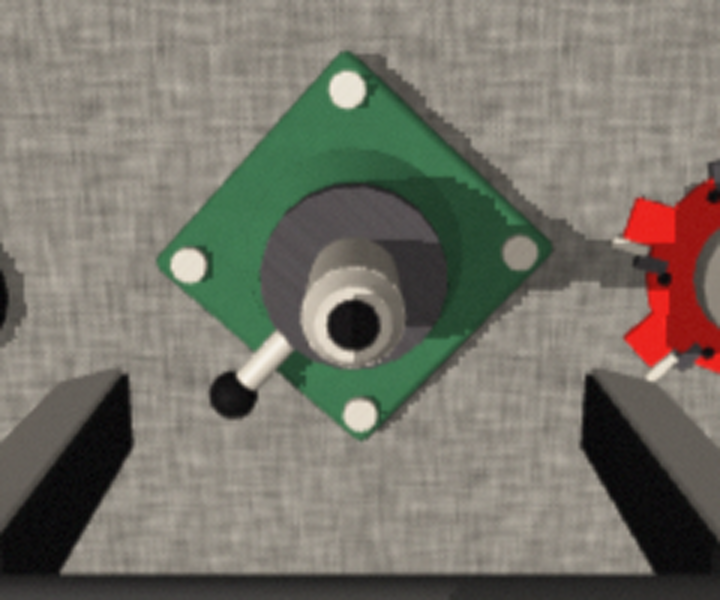

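View pics/z2.png

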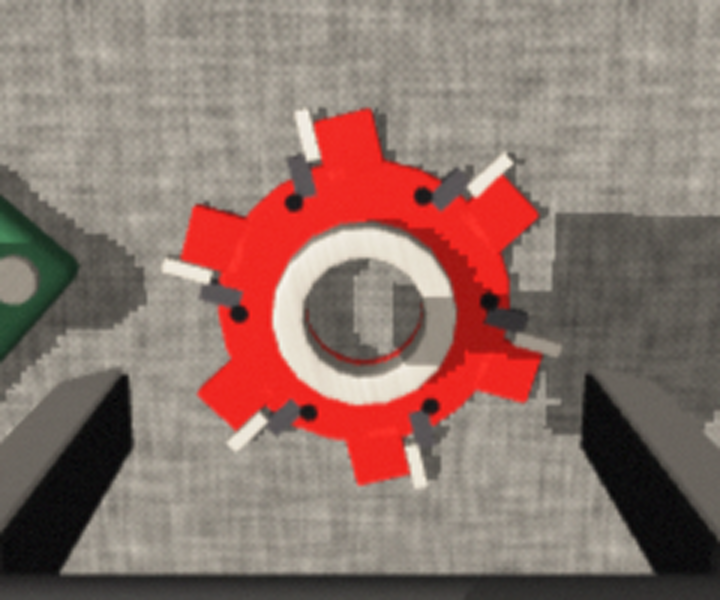

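```bash
cat >> h.py <<'E'
from scipy.ndimage import map_coordinates, gaussian_filter1d
from scipy.optimize import least_squares
def circ(im,k,c,z,Rad,w=.006,ch=None,sign=0):
    """edge fit: circle radius Rad at height z near c -> centre, rms, fitted radius"""
    g=im.astype(float); g=g.mean(2) if ch is None else g@np.array(ch)
    c=np.array(c[:2],float)
    for it in range(4):
        rs=np.linspace(Rad-w,Rad+w,49); pts=[]
        for a in np.linspace(0,2*np.pi,120,endpoint=False):
            d=np.array([np.cos(a),np.sin(a)])
            uv=np.array([proj(k,[*(c+d*s),z]) for s in rs])
            v=gaussian_filter1d(map_coordinates(g,[uv[:,1],uv[:,0]],order=1,mode='nearest'),3)
            e=np.gradient(v); e=np.abs(e) if sign==0 else sign*e
            i=e.argmax()
            if 1<i<47 and e[i]>1: pts.append(c+d*rs[i])
        pts=np.array(pts)
        f=lambda q:np.hypot(pts[:,0]-q[0],pts[:,1]-q[1])-q[2]
        s=least_squares(f,[*c,Rad],loss='soft_l1',f_scale=.0004)
        c=s.x[:2]; w=max(.0025,w*.7)
    return c,s.x[2],np.median(np.abs(f(s.x))),len(pts)
def hole(im,k,c,z,thr=60,win=25):
    u,v=[int(round(t)) for t in proj(k,[*c[:2],z])]
    m=(im.max(2)<thr).astype(np.uint8); sub=cv2.resize(im.max(2)[v-win:v+win,u-win:u+win],None,fx=8,fy=8,interpolation=cv2.INTER_CUBIC)
    cs,_=cv2.findContours((sub<thr).astype(np.uint8),cv2.RETR_EXTERNAL,cv2.CHAIN_APPROX_NONE)
    best=min([q for q in cs if cv2.contourArea(q)>64*30],key=lambda q:np.hypot(*(q[:,0].mean(0)-win*8)))
    e=cv2.fitEllipse(best); p=np.array(e[0])/8+[u-win,v-win]-.5+.5/8
    return unproj(k,p[0],p[1],z),p,np.array(e[1])/8
def load(n):
    a=np.load(f"pics/{n}.npy"); return cv2.imread(f"pics/{n}.png")[:,:,::-1],dict(position=a[:3],orientation=a[3:7],fx=a[7],fy=a[8],cx=a[9],cy=a[10]),a[11:]
def go(n,p,q=None,st=.25):
    r.move_to(p,Q if q is None else q); r.hold(st); im,k=shot(n); np.save(f"pics/{n}.npy",np.r_[k["position"],k["orientation"],k["fx"],k["fy"],k["cx"],k["cy"],telemetry.current_ee_pos()])
    print(n,telemetry.current_ee_pos(),telemetry.current_t()); return im,k
E
python3 - <<'E'
from h import *
im,k,p=load("c_sp")
print("hole",hole(im,k,[.462,-.0075],.11))
for z,Rr in((.11,.011),(.102,.015),(.055,.032)): print(z,circ(im,k,[.462,-.0085],z,Rr,w=.004))
im,k,p=load("c_r1")
print(circ(im,k,[.452,-.164],.018,.026),circ(im,k,[.452,-.164],.018,.017),circ(im,k,[.452,-.164],.018,.026,ch=[-.5,.25,.25]))
im=vision.snapshot("top");k=vision.get_calibration("top")
print(circ(im,k,[.6264,-.263],.018,.026),circ(im,k,[.443,.163],.01,.028,w=.004),circ(im,k,[.4535,-.332],.012,.025,w=.004))
E
```

```text
hole (array([ 0.46303066, -0.00701495,  0.11      ]), array([317.56287575, 207.914711  ]), array([16.08911324, 16.77754402]))
0.11 (array([ 0.46150205, -0.00982343]), np.float64(0.01039354010876533), np.float64(0.0005035295887624615), 116)
0.102 (array([ 0.46334562, -0.00673812]), np.float64(0.015001139077267252), np.float64(0.00031105600545934704), 119)
0.055 (array([ 0.463405  , -0.00651871]), np.float64(0.03121064790122348), np.float64(0.0003579074665239837), 68)
(array([ 0.45446896, -0.16513413]), np.float64(0.025372054125343744), np.float64(0.00011780560128016489), 120) (array([ 0.45448093, -0.16515412]), np.float64(0.01715635338088443), np.float64(6.637509746880779e-05), 120) (array([ 0.4553103 , -0.16522212]), np.float64(0.025935163062370398), np.float64(0.0002707274265541723), 120)
(array([ 0.62573985, -0.26275201]), np.float64(0.026485033612756313), np.float64(0.00019122137208651274), 61) (array([0.44371678, 0.15821393]), np.float64(0.02759490068750973), np.float64(0.00030446843453983685), 120) (array([ 0.44214715, -0.3098018 ]), np.float64(0.02565669958400002), np.float64(0.0005218999685177132), 37)
```

```bash
cat >> h.py <<'E'
def qz(deg):
    a=R.from_euler('z',deg,degrees=True)*R.from_quat([Q[1],Q[2],Q[3],Q[0]]); x=a.as_quat(); return np.array([x[3],x[0],x[1],x[2]])
def pick(c,z,q,op,f,zup=.10):
    gripper_to(op); r.move_to([c[0],c[1],zup],q)
    print("guard",r.move_l([c[0],c[1],z],vel=.08,guard=8),telemetry.current_ee_pos())
    gripper_to(.02 if op>.03 else 0,f_grip=f); r.hold(.1)
    print("op",telemetry.current_opening(),telemetry.current_wrist_force(),telemetry.current_t())
E
python3 - <<'E'
from h import *
q=qz(30); print(inverse_kinematics([.4545,-.1651,.1],q))
pick([.4545,-.1651],.0335,q,.068,30)
r.move_l([.4545,-.1651,.20],vel=.2); r.hold(.2)
im,k=shot("h_r1"); print(telemetry.current_ee_pos(),telemetry.current_opening(),telemetry.current_t())
np.save("pics/h_r1.npy",np.r_[k["position"],k["orientation"],k["fx"],k["fy"],k["cx"],k["cy"],telemetry.current_ee_pos()])
p=telemetry.current_ee_pos(); zt=p[2]-.0335+.018
print(circ(im,k,p,zt,.017,w=.004))
E
```

```text
[-4.92452151e-01  2.55194421e-01  1.89396259e+00 -4.44089210e-16
  9.92435645e-01  5.54745401e-01]
guard False [ 0.45491518 -0.16527599  0.03382744]
op 0.05033588050854164 [-0.13088873  0.81120543  3.71175155] 7.4333
[ 0.45402277 -0.16485983  0.1989622 ] 0.05012539642160506 8.6667
(array([ 0.45397857, -0.16459525]), np.float64(0.01708360373122702), np.float64(0.00012341301829499156), 120)
```

View pics/h_r1.png

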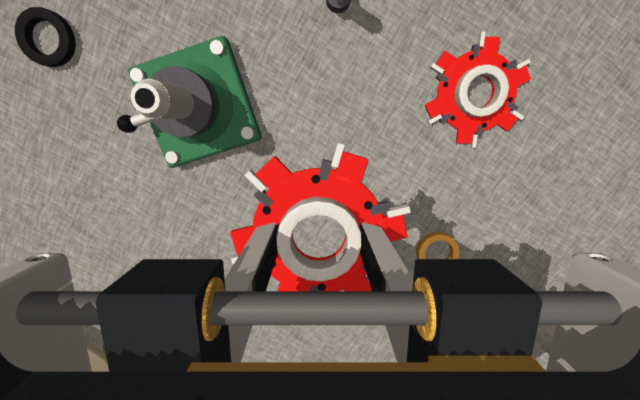

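```bash
python3 - <<'E'
from h import *
q=qz(30); S=np.array([.4632,-.0069])
r.move_to([*S,.175],q); r.hold(.3)
k=vision.get_calibration("wrist"); im=vision.snapshot("wrist"); p=telemetry.current_ee_pos()
zt=p[2]-.0335+.018
print(p,circ(im,k,p,zt,.017,w=.003))
print(hole(im,k,S,.11,win=14))
x=np.array(proj(k,[*S,.12])).astype(int)
cv2.imwrite("pics/a1.png",cv2.resize(im[140:300,220:440,::-1],None,fx=3.4,fy=3.4,interpolation=cv2.INTER_CUBIC)); print(telemetry.current_t())
E
```

```text
[ 0.46339872 -0.00774375  0.17508342] (array([ 0.4635008 , -0.00783864]), np.float64(0.017029979152757328), np.float64(7.958349092171066e-05), 120)
(array([ 0.46072899, -0.00843474,  0.11      ]), array([317.22514439, 220.35116768]), array([10.56300259, 19.19352531]))
9.7
```

View pics/a1.png

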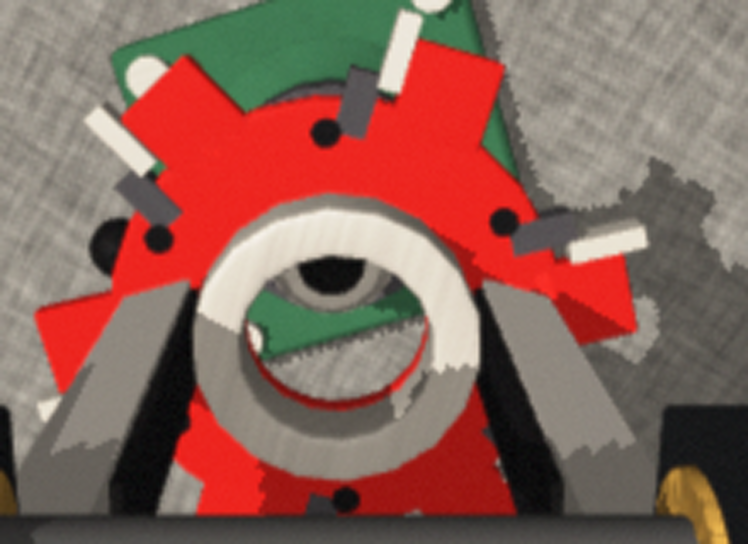

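```bash
cat >> h.py <<'E'
def put(S,held,zseat,grip_h,q,guard=10,under=.0015,op=.068,steps=True):
    """held = measured held-centre minus commanded xy; lower with guard"""
    c=S-held
    r.move_l([*c,zseat+grip_h+.045],vel=.15)
    g=r.move_l([*c,zseat+grip_h-under],vel=.06,guard=guard)
    p=telemetry.current_ee_pos(); print("down",g,p,"want z",zseat+grip_h,telemetry.current_wrist_force(),telemetry.current_t()); return g,p
E
python3 - <<'E'
from h import *
S=np.array([.4632,-.0069])
put(S,np.array([.0003,-.0009]),.055,.0335,None)
im,k=shot("d1"); p=telemetry.current_ee_pos()
print(circ(im,k,S,.073,.026,w=.003),circ(im,k,S,.11,.011,w=.003))
E
```

```text
down True [ 0.46208114 -0.00581718  0.08845265] want z 0.0885 [ 0.1788442  -0.56518662  3.72551357] 10.8417
(array([ 0.46148016, -0.0062242 ]), np.float64(0.025623881977993472), np.float64(0.000355228764851832), 120) (array([ 0.46329306, -0.00672453]), np.float64(0.010978797549193396), np.float64(0.0002699941703302039), 120)
```

View pics/d1.png

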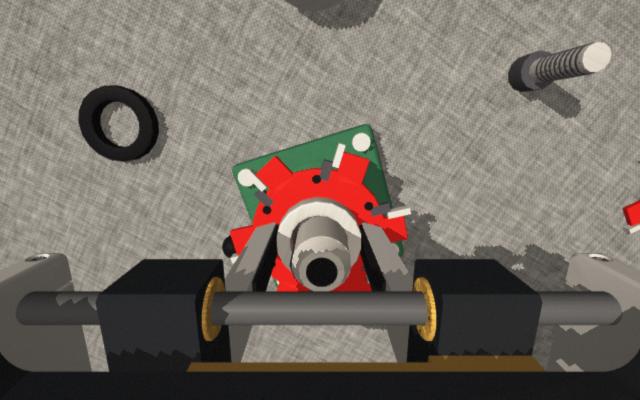

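```bash
python3 - <<'E'
from h import *
S=np.array([.4632,-.0069]); q=qz(30)
gripper_to(.068); p=telemetry.current_ee_pos()
r.move_l([*S,.20],vel=.25); r.hold(.1)
im,k=shot("e1"); np.save("pics/e1.npy",np.r_[k["position"],k["orientation"],k["fx"],k["fy"],k["cx"],k["cy"],telemetry.current_ee_pos()])
print(hole(im,k,S,.11),circ(im,k,S,.073,.026,w=.004),circ(im,k,S,.102,.015,w=.003))
im,k=go("c_bs",[.443,.162,.1],qz(0))
print(circ(im,k,[.443,.162],.01,.028,w=.005),circ(im,k,[.443,.162],.01,.017,w=.004))
E
```

```text
(array([ 0.46307373, -0.00682238,  0.11      ]), array([320.12969971, 206.48451805]), array([15.83802414, 16.70043564])) (array([ 0.46169487, -0.00582873]), np.float64(0.025392241345634965), np.float64(0.00012055435471709439), 120) (array([ 0.46287871, -0.00612093]), np.float64(0.015197553430973626), np.float64(0.0007156872285557564), 120)
c_bs [0.44359342 0.16134587 0.1004501 ] 13.3
(array([0.44597062, 0.15893088]), np.float64(0.027755498070454448), np.float64(0.00017286465791871604), 120) (array([0.44657667, 0.15902154]), np.float64(0.015969611921625368), np.float64(0.00020342766501096725), 120)
```

View pics/e1.png

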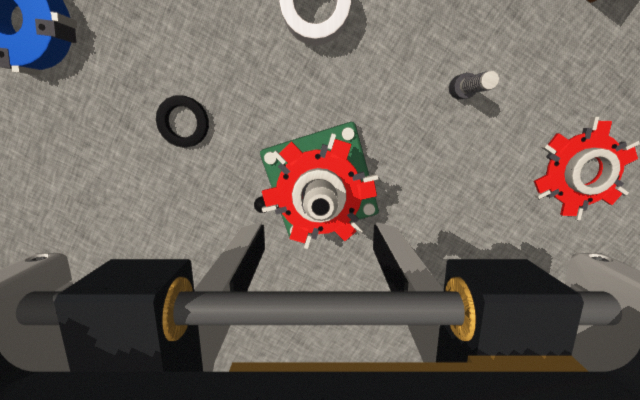

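View pics/c_bs.png

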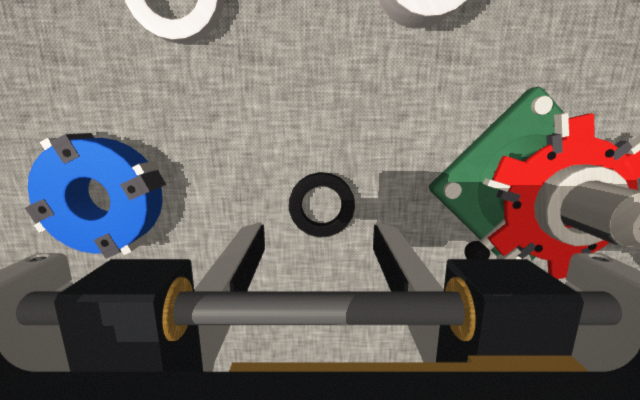

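```bash
python3 - <<'E'
from h import *
S=np.array([.4631,-.0069]); q=qz(0)
pick([.4461,.1589],.0275,q,.070,30)
r.move_l([.4461,.1589,.17],vel=.25)
r.move_to([*S,.150],q); r.hold(.3)
for i in range(2):
    k=vision.get_calibration("wrist"); im=vision.snapshot("wrist"); p=telemetry.current_ee_pos()
    print(p,circ(im,k,p,p[2]-.0275+.010,.028,w=.003),circ(im,k,p,p[2]-.0275+.010,.017,w=.003))
    print(circ(im,k,S,.11,.0066,w=.003))
cv2.imwrite("pics/a2.png",cv2.resize(im[140:300,220:440,::-1],None,fx=3.4,fy=3.4,interpolation=cv2.INTER_CUBIC)); print(telemetry.current_t())
E
```

```text
guard False [0.44653296 0.15899455 0.02783435]
op 0.055644411531310396 [ 0.02689319 -0.36770179  4.50353146] 15.3667
[ 0.46315272 -0.00592089  0.15015861] (array([ 0.46329715, -0.00583878]), np.float64(0.02792185665440341), np.float64(0.00029046942084644256), 107) (array([ 0.46431012, -0.00574933]), np.float64(0.015577516699781831), np.float64(0.0003131142370882403), 120)
(array([ 0.46296317, -0.00685181]), np.float64(0.007525689357619043), np.float64(9.200566965252574e-05), 120)
[ 0.46314303 -0.00612165  0.15017315] (array([ 0.46332868, -0.00608714]), np.float64(0.027939616343594206), np.float64(0.00029196326410794657), 107) (array([ 0.46431645, -0.00596355]), np.float64(0.015584641173033436), np.float64(0.0003496925407422578), 120)
(array([ 0.46294769, -0.00682398]), np.float64(0.0075302138487304444), np.float64(9.454893433434673e-05), 120)
17.1917
```

View pics/a2.png

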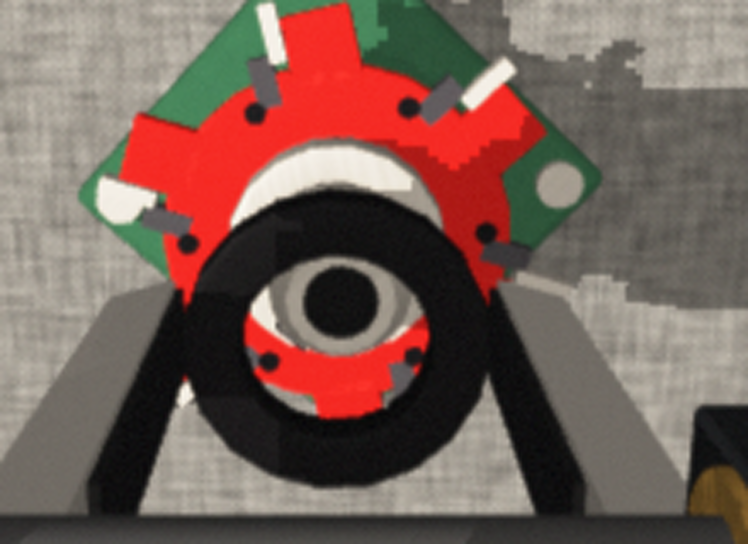

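```bash
python3 - <<'E'
from h import *
S=np.array([.4631,-.0069])
for i in range(3): r.hold(.3); print(telemetry.current_ee_pos())
k=vision.get_calibration("wrist"); im=vision.snapshot("wrist"); p=telemetry.current_ee_pos()
a=circ(im,k,p,p[2]-.0275+.010,.028,w=.003)[0]; b=circ(im,k,S,.11,.0066,w=.003)[0]; print(a,b)
E
```

```text
[ 0.4631032  -0.00685131  0.15002579]
[ 0.46308604 -0.00695109  0.14998921]
[ 0.46309842 -0.00691962  0.14999851]
[ 0.46323604 -0.00704876] [ 0.46292743 -0.00685431]
```

Settles to the command in about 0.6 s; alignment is within 0.4 mm. Lower.

```bash
python3 - <<'E'
from h import *
S=np.array([.4629,-.0068])
g=r.move_l([*S,.073+.0275-.0015],vel=.05,guard=10)
print(g,telemetry.current_ee_pos(),"want",.1005,telemetry.current_wrist_force())
gripper_to(.075); r.move_l([*S,.21],vel=.25)
im,k=go("c_r2",[.626,-.263,.11],qz(0),.6)
print(circ(im,k,[.626,-.263],.018,.026),circ(im,k,[.626,-.263],.018,.017,w=.004))
im=vision.snapshot("side"); cv2.imwrite("pics/side1.png",cv2.resize(im[160:280,270:430,::-1],None,fx=4,fy=4))
E
```

```text
True [ 0.46252286 -0.00673872  0.10088366] want 0.1005 [0.17161713 0.38929701 4.52785111]
c_r2 [ 0.62600889 -0.26295519  0.11001853] 22.05
(array([ 0.62683812, -0.26271956]), np.float64(0.025362492002172034), np.float64(0.00011627041020885638), 120) (array([ 0.62683825, -0.26270151]), np.float64(0.01713328737108444), np.float64(0.00013252472152130816), 120)
```

View pics/side1.png

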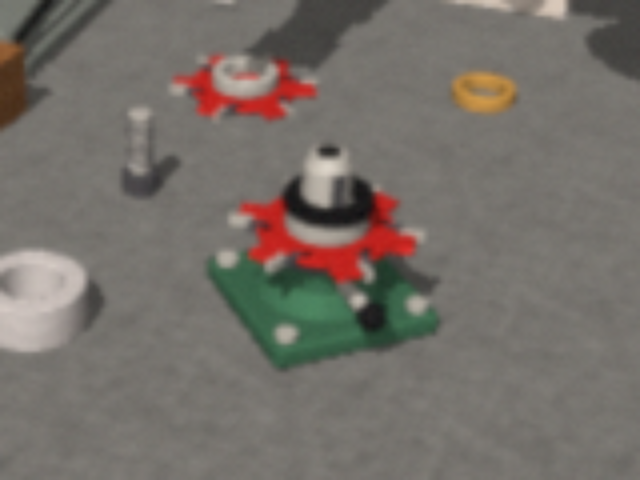

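View pics/c_r2.png

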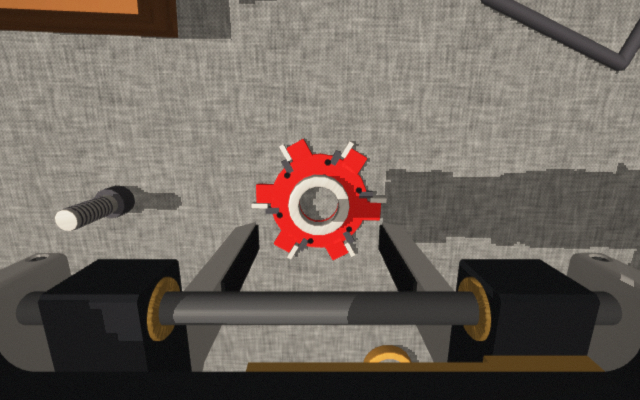

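```bash
python3 - <<'E'
from h import *
S=np.array([.4629,-.0068]); q=qz(-18); print(inverse_kinematics([.6268,-.2627,.1],q),inverse_kinematics([*S,.2],q))
r.hold(.01)
gripper_to(.068); r.move_to([.6268,-.2627,.085],q); r.hold(.4)
print(r.move_l([.6268,-.2627,.0335],vel=.08,guard=8)); r.hold(.2); print(telemetry.current_ee_pos())
gripper_to(.02,f_grip=30); r.hold(.1); print(telemetry.current_opening())
r.move_l([.6268,-.2627,.19],vel=.25)
r.move_to([*S,.165],q); r.hold(.9)
k=vision.get_calibration("wrist"); im=vision.snapshot("wrist"); p=telemetry.current_ee_pos()
print(p,circ(im,k,p,p[2]-.0335+.018,.017,w=.003),circ(im,k,p,p[2]-.0335+.018,.026,w=.003),circ(im,k,S,.11,.0066,w=.003),telemetry.current_t())
cv2.imwrite("pics/a3.png",cv2.resize(im[140:300,220:440,::-1],None,fx=3.4,fy=3.4,interpolation=cv2.INTER_CUBIC))
E
```

```text
[-4.99167229e-01  5.17052806e-01  1.45164336e+00 -4.44089210e-16
  1.17289649e+00  1.38578836e+00] [-1.65164380e-01  1.27664103e-01  1.77959750e+00 -4.44089210e-16
  1.23433105e+00  1.71979121e+00]
False
[ 0.62722597 -0.26291323  0.03423596]
0.05066228999128682
[ 0.46285175 -0.00676231  0.16502151] (array([ 0.46304645, -0.00678116]), np.float64(0.017111056003812224), np.float64(0.00011138858769570853), 119) (array([ 0.46311528, -0.0067865 ]), np.float64(0.025319933971496306), np.float64(5.8845151377712526e-05), 120) (array([ 0.46218442, -0.00652778]), np.float64(0.00701069422445825), np.float64(0.0003121387763747336), 120) 27.675
```

View pics/a3.png

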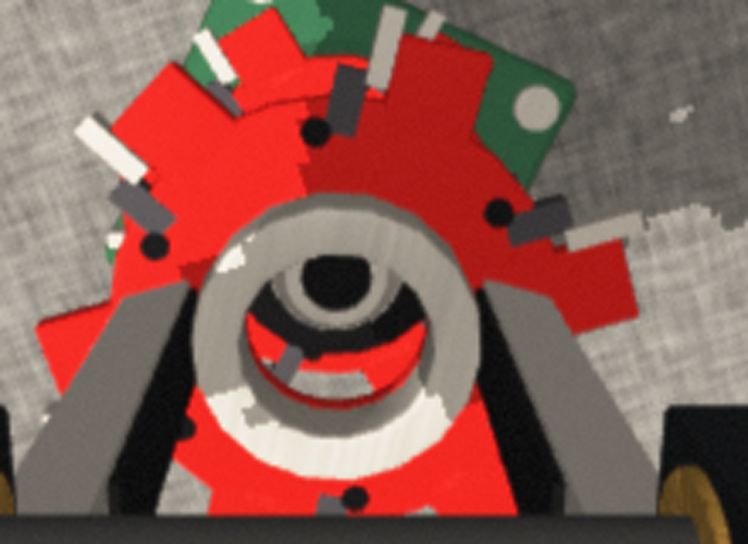

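```bash
python3 - <<'E'
from h import *
S=np.array([.4629,-.0069])
g=r.move_l([*S,.083+.0335-.0015],vel=.05,guard=10); print(g,telemetry.current_ee_pos(),"want",.1165,telemetry.current_wrist_force())
gripper_to(.068); r.move_l([*S,.215],vel=.25); r.hold(.2)
im,k=shot("e3"); print(circ(im,k,S,.101,.026,w=.004),hole(im,k,S,.11))
im,k=go("c_bc",[.4535,-.3315,.10],qz(0),.6)
print(circ(im,k,[.4535,-.3315],.012,.025,w=.006,ch=[.5,.5,-1]),circ(im,k,[.4535,-.3315],.012,.017,w=.004))
im=vision.snapshot("side"); cv2.imwrite("pics/side2.png",cv2.resize(im[160:280,270:430,::-1],None,fx=4,fy=4))
E
```

```text
True [ 0.46239036 -0.0068006   0.11666777] want 0.1165 [-1.02344072  0.66532839  4.0107308 ]
(array([ 0.46234141, -0.00661003]), np.float64(0.025355177481809016), np.float64(0.00012225373784298735), 120) (array([ 0.46306074, -0.00675055,  0.11      ]), array([317.92584801, 201.15671349]), array([14.83161259, 15.55335903]))
c_bc [ 0.45352415 -0.33148601  0.09999177] 31.825
(array([ 0.45278214, -0.33249913]), np.float64(0.02450880546171732), np.float64(0.00016427635401463844), 120) (array([ 0.45258956, -0.33222785]), np.float64(0.017025408729009702), np.float64(0.0002459799221300133), 118)
```

View pics/side2.png

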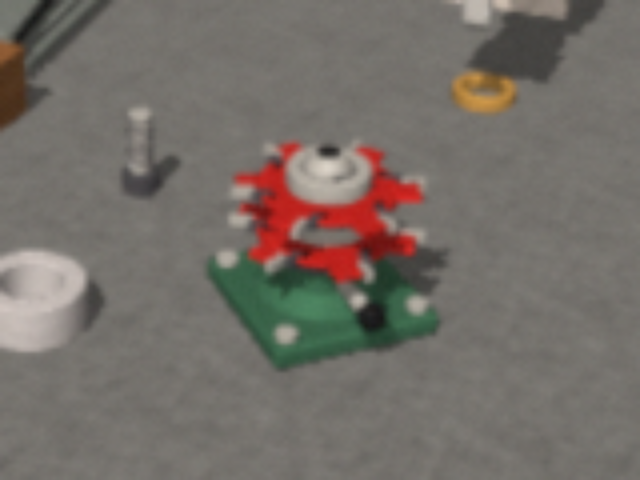

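View pics/c_bc.png

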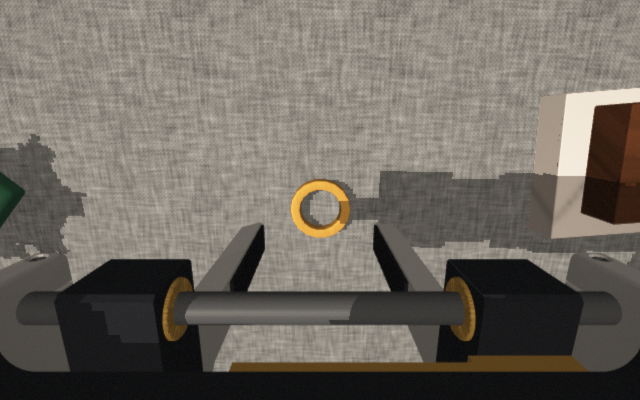

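```bash
python3 - <<'E'
from h import *
S=np.array([.4629,-.0068]); q=qz(0); c=[.4527,-.3324]; h=.0282
r.move_l([*c,.07],vel=.15); r.hold(.3)
print(r.move_l([*c,h],vel=.08,guard=8)); r.hold(.3); print(telemetry.current_ee_pos())
gripper_to(.02,f_grip=25); r.hold(.1); print(telemetry.current_opening())
r.move_l([*c,.19],vel=.25)
r.move_to([*S,.155],q); r.hold(1.)
k=vision.get_calibration("wrist"); im=vision.snapshot("wrist"); p=telemetry.current_ee_pos()
print(p,circ(im,k,p,p[2]-h+.012,.025,w=.003,ch=[.5,.5,-1]),circ(im,k,p,p[2]-h+.012,.017,w=.003),circ(im,k,S,.11,.0066,w=.003),telemetry.current_t())
cv2.imwrite("pics/a4.png",cv2.resize(im[140:300,220:440,::-1],None,fx=3.4,fy=3.4,interpolation=cv2.INTER_CUBIC))
E
```

```text
False
[ 0.45292017 -0.33260234  0.02863376]
0.048952626956678666
[ 0.46291634 -0.00677084  0.15500866] (array([ 0.46416596, -0.00673984]), np.float64(0.025097289683781734), np.float64(0.0003900501285851385), 120) (array([ 0.46213016, -0.00674468]), np.float64(0.016580744617036992), np.float64(0.00031331036909763507), 119) (array([ 0.46292707, -0.00683217]), np.float64(0.0075209008526486085), np.float64(8.296174075427291e-05), 120) 37.1417
```

View pics/a4.png

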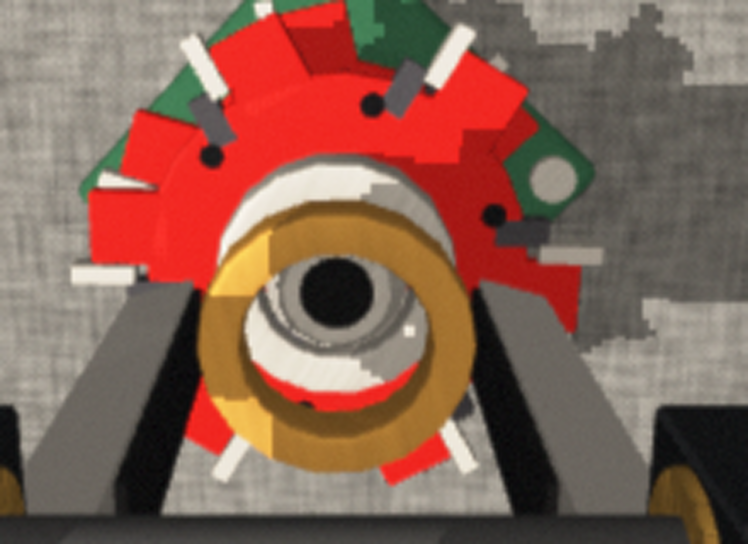

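```bash
python3 - <<'E'
from h import *
k=vision.get_calibration("wrist"); p=telemetry.current_ee_pos()
for rr in(.017,.025):
  for s in(1,-1):
    u,v=proj(k,[p[0]+s*rr,p[1],p[2]-.0282+.012]); print(rr,s,(u-220)*3.4,(v-140)*3.4)
E
```

```text
0.017 1 334.52917746375243 253.9550012884378
0.017 -1 334.5641298793252 434.86252620148866
0.025 1 334.520478729477 208.93189024310286
0.025 -1 334.5719098544296 475.1303021751487
```

```bash
python3 - <<'E'
from h import *
S=np.array([.4629,-.0068]); h=.0282
g=r.move_l([*S,.101+h-.0015],vel=.04,guard=8); r.hold(.1); print(g,telemetry.current_ee_pos(),"want",.101+h,telemetry.current_wrist_force())
gripper_to(.070); r.move_l([*S,.215],vel=.2); r.hold(.6)
im,k=shot("e4"); print(circ(im,k,S,.113,.025,w=.004,ch=[.5,.5,-1]),circ(im,k,S,.113,.017,w=.004),hole(im,k,S,.11),telemetry.current_t())
cv2.imwrite("pics/e4z.png",cv2.resize(im[120:280,210:430,::-1],None,fx=3.4,fy=3.4,interpolation=cv2.INTER_CUBIC))
r.move_to([.35,-.3,.3],qz(0)); r.hold(.3)
im=vision.snapshot("side"); cv2.imwrite("pics/side3.png",cv2.resize(im[160:280,270:430,::-1],None,fx=4,fy=4))
im=vision.snapshot("top"); cv2.imwrite("pics/top3.png",im[:,:,::-1])
E
```

```text
True [ 0.46232313 -0.00669089  0.12910193] want 0.1292 [-0.17381821  0.54242133  4.43766035]
(array([ 0.46230593, -0.00647866]), np.float64(0.02445517623284864), np.float64(0.00018237502687644402), 119) (array([ 0.46213128, -0.00661068]), np.float64(0.01716395137013333), np.float64(0.00016043136284536914), 116) (array([ 0.46307354, -0.00675984,  0.11      ]), array([318.56058311, 202.62540054]), array([14.87118816, 15.3522768 ])) 39.6417
```

View pics/side3.png

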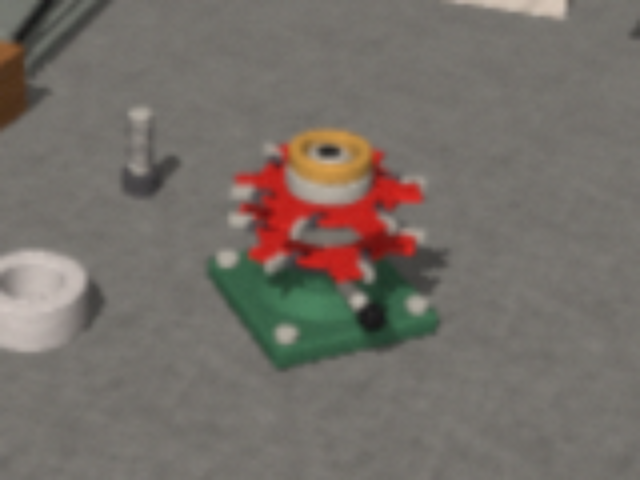

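View pics/e4z.png

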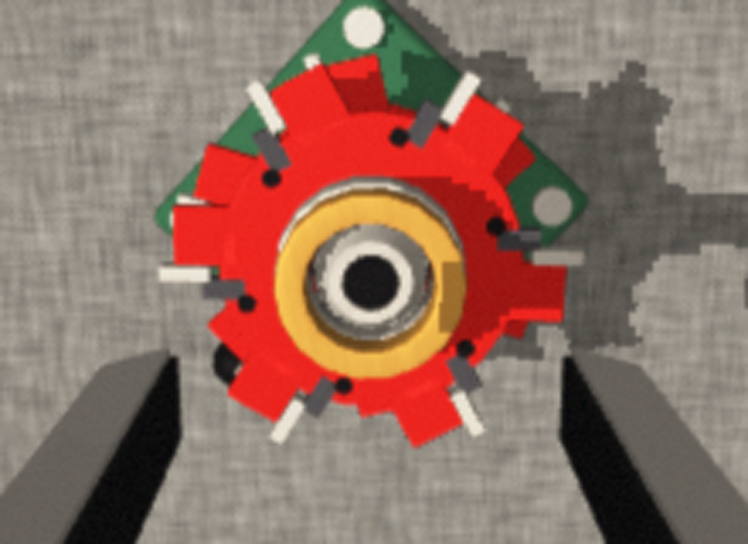

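View pics/top3.png

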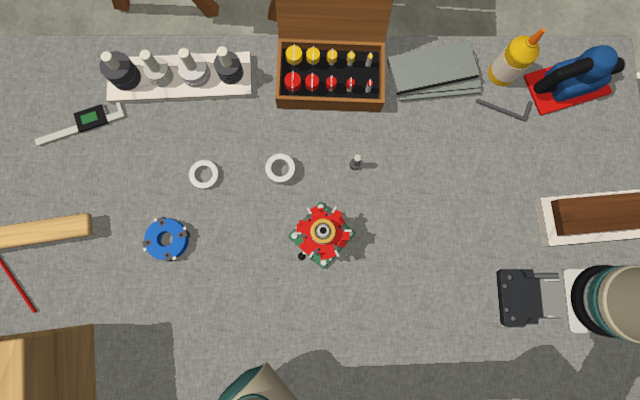

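```bash
python3 - <<'E'
from h import *
print(r.sign_off(),telemetry.current_t())
E
```

```text
the job is handed in; nothing more can be done
the job is handed in; nothing more can be done
```

The set is made up on the spindle in the order asked: red cutter, black spacer, red cutter, brass collar. I handed it in at about 41 s, with the gripper clear of everything.

**Seating height:** each piece was lowered until it touched, and the gripper stopped within 0.4 mm of the height expected for that piece lying flat. These stops were at 88.5, 100.9, 116.7 and 129.1 mm, against 88.5, 100.5, 116.5 and 129.2 mm expected.

**Last pictures:** the side and wrist views show the stack flat, with the collar resting around the spindle tip about 0.8 mm off-axis. In the top view the blue cutter head, pale rings and bolt are where they were at the start.

**One disagreement:** the first cutter sits about 1.7 mm off the spindle axis, close to the 2 mm clearance. I corrected for a position error that was only the arm still settling. It still seated at the right height, and for the later pieces I let the arm settle first.

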